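# Clamp the guide tube in its hinged saddle

### The arm

A 6-joint arm with a two-finger parallel gripper is mounted at the origin on the work surface. World frame = base frame: x ahead of the robot, y to its left, z up, the work surface at z = 0. Lengths are in m, angles in rad, forces in N, time in s.
With the tool pointing down it reaches from about 0.375 to 0.825 m from the base axis. Payload 5.5 kg.
Tool frame: the origin (TCP) lies at the very end of the fingers, on their centre line; the grasp point (between the pads) lies 19 mm behind it; z points along the fingers, y is the direction in which the jaws open and shut (so a half turn about z gives the same grasp; the last joint's range is limited). The gripper opens to 85 mm and grips with 20 to 120 N. Pads are 22 mm wide; open, the fingers measure 114 mm over their backs; the gripper's body (76 mm by 85 mm) begins 54 mm behind the grasp point. The pads swing forward as they close: fully open they stand 13 mm farther back than shut.
Start: joints at [1.115, 0.314, -0.047, 1.21, 0, 1.571], TCP at [0.264, 0.539, 0.231] pointing down, gripper open.
Joint ranges: [-2.67, 2.67], [-0.69, 1.73], [-1.03, 1.25], [-2.08, 2.16], [-1.42, 1.45], [-3.14, 3.14]. Speed limits (rad/s): [2.39, 2.39, 3.01, 3.14, 3.14, 3.14].

### API

Orientations are given as a unit quaternion [x, y, z, w].
In Python, from plant import read_state, imaging, ticket gives the robot as it stands.
- The arm moves only by the tool move_arm, never from a script. Its argument "steps" is a list of rows, each a list of 3 entries, a list of its own where there are three numbers: the shift along the tool's x, y, z in mm, then the turn, a rotation vector about the tool's x, y, z in degrees, then the closure, from -1 (fully open) to 1 (shut). In form: [[[x, y, z], [ax, ay, az], gripper], ...]. A call has 1 to 5 rows; each row shifts and turns the commanded pose from where the row before left it, along the tool's axes as they then stand; what a row does not reach is not made up. A row lasts 1/8 s, in which the tool goes at most 62.5 mm and 10.7 degrees, less where a joint would pass 70% of its speed; a pose out of reach is approached as far as the arm can. A call with a gripper value outside its range is refused whole. The fingers move at their own pace and stop on an object; the grip force is fixed at half the most. Time passes only in rows, so rows that do not move let the fingers close. It gives the time, the measured TCP pose, the force and the opening at its end, in the units of the state.
- read_state(): the state, without advancing time (a new reading comes with each control period).
- imaging.capture(name): name is "scene" or "top" or "wrist"; returns the picture (384x512x3 uint8, red, green, blue); there is no depth.
- imaging.get_calibration(name): a dict with "fx", "fy", "cx", "cy" (pixels), "R" (3x3) and "t" (3): a world point X has camera coordinates R X + t; the wrist camera has in their place "T_tool_cam" (4x4, takes a point from camera to tool coordinates, whose origin is the TCP and whose axes are the flange's). Camera axes: x right, y down, z forward; pixel columns grow to the right and rows downward; lengths in m; the calibration is good to about 2 mm. A picture is of the moment at which its call begins: read the wrist's pose just before it. get_calibration takes no time and is no camera call.
- ticket.hand_in(): hands the job in, once; it reports no verdict.
The state is a dict: "time_s": time; "q": joint angles; "qd": joint speeds; "joint_torque": joint torques, N m; "position": TCP position; "orientation": TCP orientation; "wrist_force": force on the tool from outside, world axes, zero at the start; "wrist_torque": the same for the moment, N m; "grip_width": opening from 0.0 (shut) to 1.0 (fully open).
Only numpy, scipy, OpenCV 4.12 (cv2) and the standard library are available. Lean on these libraries where they do the work, as an engineer would, in place of code of your own. Each camera call takes 0.05 s, during which the arm holds its last target. There are 200 camera calls.

### The job

Clamp the steel tube in its saddle: swing the hinged half over the tube and press it down until it bears on the tube, swing the eye bolt up into the slot of the ear, then push the cap nut down the bolt until it bears firmly on the ear and stays there holding the hinged half down. Feel for the contact and do not lean on it: the tube is thin-walled and dents. Leave the other things on the bench where they lie and let go at the end.

Things in the scene. Friction and masses are not known exactly. Their poses are not given: they have to be found in the camera images.
- jig: Plywood board 170 x 360 x 12 mm fixed on the bench; in its middle an aluminium saddle, near each end a wooden rest, and in these a steel tube 42 mm across, 350 mm long, along the board's y axis. Origin: underside of the board below the saddle's middle; z up, x from the hinge side (-x) to the bolt side (+x).
- saddle_mid (a point): Point of the jig at x = 0, y = 0, z = 55 mm: the lowest place of the tube's axis. The tube lies 0 to 9 mm above it (packing of unmeasured thickness) on firm rubber that yields 1 mm per 40 N. The thin tube dents when squeezed with over 36 N, that is 16 N of downward push at the ear of the hinged half. Pressing at the ear builds up about 8 N per mm once the tube is met.
- strap: Hinged upper half: aluminium, 40 mm wide along the tube. Origin on the hinge pin (jig x -38, z 55 mm), y along the pin. In its own frame (x to the free end, z up when shut, mm): crown bar x 8 to 68, top z 30; flat ear x 60 to 98, z 5 to 15, with an open-ended slot 13 wide from x 76 to 98. Can be pinched across its 40 mm at the ear from above at any angle.
- strap_angle (a joint): Angle of the hinged half, rad: starts 1.1 to 1.6 (standing open); smaller is more shut, 0 is level. A stiff hinge (0.13 N m) keeps it where it is left. It meets the tube somewhere between 0.04 and 0.28, depending on the packing. The nut on the upright bolt passes over the ear only when this is below about 0.30.
- strap_ear (a point): Point on the ear's upper face, in the slot's middle line where the upright bolt goes through: 84 mm from the pin along x, z = 15 mm in the hinged half's frame.
- bolt_pivot (a point): Pin of the swing (eye) bolt on the jig: jig x = 46, y = 0, z = 32 mm. The bolt swings about the jig's y axis.
- bolt_angle (a joint): Angle of the swing bolt, rad: 0 is upright in the slot, starts 0.9 to 1.2 leaning outwards to the jig's +x; a stop is at -0.03. A stiff pin (0.12 N m) keeps it where it is left. Rod 10 mm thick, 78 mm long. Fully in the slot is below about 0.1.
- nut: Steel push-on cap nut: flange 34 mm across, 6 high, then a round cap 28 across, 44 high, shut on top. Origin: middle of the flange's underside, 69 to 72 mm from the bolt's pin at the start; z along the bolt, away from the pin. Not turned: pushed with over 6 N (friction) it slides towards the pin, at most 38 mm, and stays. A firm clamp takes 15 to 20 N of push; over 22 N dents the tube.
- nut_top (a point): Middle of the cap's top, 50 mm from the nut's origin along its z.
- spare_collar: Bystander: steel collar 32 mm across, 12 mm high, on the jig's board. Leave alone.
- offcut: Bystander: wooden offcut 110 x 70 x 22 mm. Leave alone.
- spanner: Bystander: a steel spanner lying on the bench. Leave alone.
- sander: Bystander: cork sanding block 100 x 60 x 28 mm. Leave alone.
- marker: Bystander: black marker pen 112 mm long, 12 mm thick. Leave alone.
- block_low: Bystander: wooden block 150 x 100 x 30 mm, under another like it. Leave alone.
- block_high: Bystander: the upper of the two wooden blocks. Leave alone.

How it is judged:
By the outcome, as a careful person would: the job done as asked, in the order asked, and still so for the second after the job is handed in, with the robot touching nothing.
It also fails if it takes over 67 s, if anything falls off the work surface, if the arm or the gripper's body presses on something with over 40 N, if the wrist force passes 120 N, or if a joint passes its speed limit or range.

## Working session

There is one attempt and no reset: what is moved stays moved. The work goes in short steps, Python scripts to look and compute and a tool call to move; the robot and the scene stay as the last step left them, time stands still between calls to the robot, and variables do not carry over. Pictures are saved under pics/ and viewed, about 8 in all and at most 12, crops included, and the job is handed in when it is done.

Besides the shell and the picture viewer there is one more tool, called as name([rows], argument=value, ...), one row to a line, values as JSON. move_arm: Moves the arm, as the interface text tells. Its arguments: {"type":"object","properties":{"steps":{"type":"array"}},"required":["steps"]}

```bash
mkdir -p pics; ls; python3 - <<'E'
from plant import read_state, imaging
import cv2,numpy as np
print(read_state())
for n in("scene","top"):
    im=imaging.capture(n); cv2.imwrite(f"pics/{n}0.png",cv2.resize(im[:,:,::-1],None,fx=1.5,fy=1.5,interpolation=cv2.INTER_CUBIC))
    c=imaging.get_calibration(n); print(n,{k:np.round(v,4).tolist() for k,v in c.items()})
print(imaging.get_calibration("wrist"))
E
```

```text
pics
{'time_s': 0.0, 'q': array([ 1.11499893e+00,  3.14226554e-01, -4.80755978e-02,  1.21020720e+00,
        1.99832018e-05,  1.57076768e+00]), 'qd': array([ 0.00120464, -0.00045297,  0.00012441,  0.00174474,  0.00049158,
        0.00270789]), 'joint_torque': array([ 1.70565754e-04, -5.39584816e+01,  3.39749551e+01,  1.92354602e-02,
       -2.25152189e-05,  1.81366244e-05]), 'position': array([0.26384538, 0.53822741, 0.23043578]), 'orientation': array([ 2.25917025e-01,  9.74146172e-01, -8.32103500e-04, -2.03257454e-04]), 'wrist_force': array([-0.66001367,  0.75763699, -0.26537983]), 'wrist_torque': array([0.00376957, 0.01554751, 0.04804846]), 'grip_width': 1.000975342404384}
scene {'fx': 368.2179, 'fy': 368.2179, 'cx': 255.9575, 'cy': 195.6801, 'R': [[0.1226, 0.9924, 0.0052], [0.7193, -0.0852, -0.6894], [-0.6838, 0.0883, -0.7243]], 't': [-0.2043, -0.2921, 1.2972]}
top {'fx': 470.5768, 'fy': 470.5768, 'cx': 250.2776, 'cy': 190.0309, 'R': [[-0.0207, -0.9998, -0.0067], [-0.9864, 0.0215, -0.163], [0.1631, 0.0032, -0.9866]], 't': [0.1548, 0.5441, 1.309]}
{'fx': 304.8243127204574, 'fy': 304.8243127204574, 'cx': 257.32828687225344, 'cy': 189.7373964468268, 'T_tool_cam': array([[ 7.17473509e-04, -9.46943546e-01, -3.21399139e-01,
         8.29714161e-02],
       [ 9.99999402e-01,  4.13958892e-04,  1.01268902e-03,
         4.87458024e-04],
       [-8.25913299e-04, -3.21399674e-01,  9.46943276e-01,
        -1.42739551e-01],
       [ 0.00000000e+00,  0.00000000e+00,  0.00000000e+00,
         1.00000000e+00]])}
```

View pics/scene0.png

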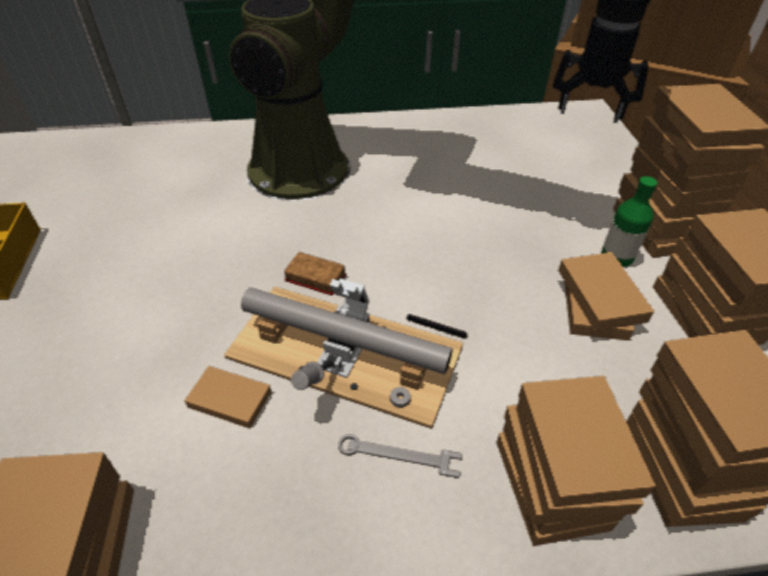

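View pics/top0.png

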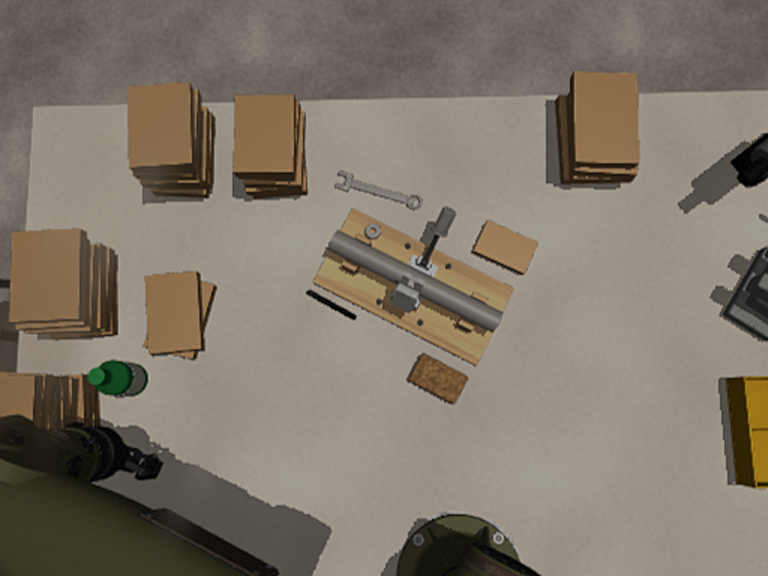

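The scene picture shows the jig at about (345,350), with the strap open on the robot side and the bolt leaning outwards with the nut at (307,375). In the top view the board corners are at (350,208), (514,288), (477,365) and (314,282). The nut is at (446,220). Next I'll fit the jig pose and crop closer.

```bash
cat > h.py <<'E'
import numpy as np, cv2
from scipy.spatial.transform import Rotation as Ro
from scipy.optimize import least_squares
from plant import read_state, imaging
def proj(c,X):
    X=np.atleast_2d(X); p=X@c["R"].T+c["t"]
    return np.c_[c["fx"]*p[:,0]/p[:,2]+c["cx"], c["fy"]*p[:,1]/p[:,2]+c["cy"]]
def jig(j,P):  # j = x,y,yaw ; P in mm jig
    return Ro.from_euler('z',j[2]).apply(np.atleast_2d(P)/1000.)+[j[0],j[1],0]
def strapP(a,P): # strap frame mm -> jig mm ; opening lifts free end
    P=np.atleast_2d(P); c,s=np.cos(a),np.sin(a)
    return np.c_[-38+c*P[:,0]-s*P[:,2],P[:,1],55+s*P[:,0]+c*P[:,2]]
def boltP(b,d,y=0,u=0): # d mm from pin, lean to +x
    return np.array([[46+d*np.sin(b)+u*np.cos(b),y,32+d*np.cos(b)-u*np.sin(b)]])
E
python3 - <<'E'
from h import *
ct,cs=[imaging.get_calibration(n) for n in("top","scene")]
B=[[85,180,12],[85,-180,12],[-85,-180,12],[-85,180,12]]
pt=np.array([[350,208],[514,288],[477,365],[314,282]])/1.5
ps=np.array([[434,424],[226,355]])/1.5
f=lambda j:np.r_[(proj(ct,jig(j,B))-pt).ravel(),(proj(cs,jig(j,B[:2]))-ps).ravel()]
r=least_squares(f,[.55,0,-.4]);print(r.x,r.fun.round(1))
np.save("j.npy",r.x)
o=[]
for n in("top","scene"):
    c=imaging.get_calibration(n);im=imaging.capture(n)
    u,v=proj(c,jig(r.x,[0,0,60]))[0].astype(int)
    x0,y0=u-45,v-60; print(n,x0,y0)
    o.append(cv2.resize(im[y0:y0+120,x0:x0+80,::-1],None,fx=5,fy=5,interpolation=cv2.INTER_CUBIC))
cv2.imwrite("pics/c1.png",np.hstack(o))
E
```

```text
[ 0.55110945  0.07175062 -0.48535397] [-0.1 -0.  -0.5 -0.4 -0.5  0.1 -2.2  0.6 -0.7  0.3 -1.9 -0.1]
top 230 127
scene 183 159
```

View pics/c1.png

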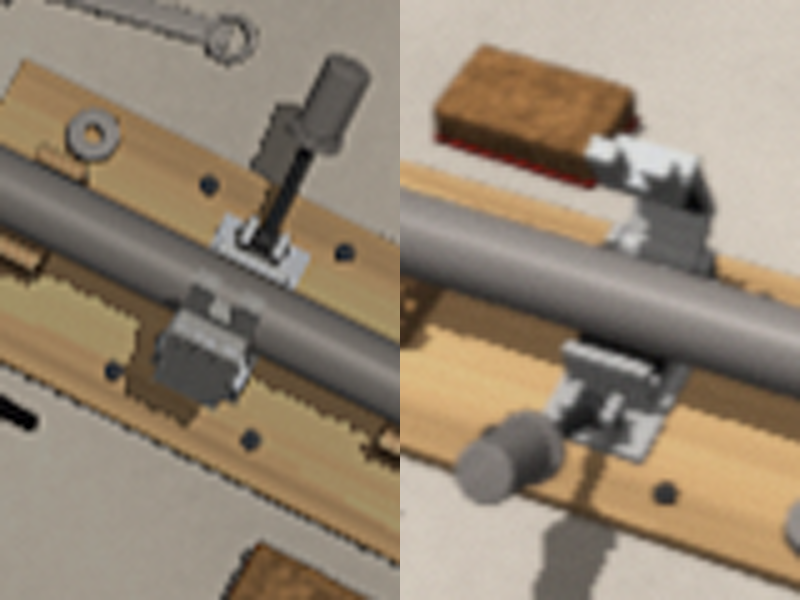

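The crop shows the nut cap top at scene (83,478) and top (345,72). The ear tips are at scene (190–297,150) and top (195–250,290–318). Next I'll fit both angles.

```bash
python3 - <<'E'
from h import *
j=np.load("j.npy")
ct,cs=[imaging.get_calibration(n) for n in("top","scene")]
T=lambda u,v:np.array([u/5+230,v/5+127]); S=lambda u,v:np.array([u/5+183,v/5+159])
# bolt: angle, d, plus jig shift fit (dx,dy shared)
def fb(p):
    b,d=p; X=jig(j,boltP(b,d+50)); F=jig(j,boltP(b,d+3))
    return np.r_[proj(ct,X)[0]-T(345,72),proj(cs,X)[0]-S(83,478),proj(ct,F)[0]-T(314,132)]
r=least_squares(fb,[1,70]);print("bolt",r.x,r.fun.round(1))
def fs(a): 
    X=jig(j,strapP(a[0],[[98,20,10],[98,-20,10]]))
    return np.r_[(proj(ct,X)-[T(192,292),T(252,322)]).ravel(),(proj(cs,X)-[S(297,158),S(190,142)]).ravel()]
for a0 in(1.1,1.6):
    r=least_squares(fs,[a0]);print("strap",r.x,r.fun.round(1))
for n,X in dict(saddle=[0,0,55],pivot=[46,0,32],nuttop=boltP(1,120)[0],tip=strapP(1.3,[98,0,10])[0]).items(): print(n,jig(j,X))
# overlay predictions
for a in (1.1,1.2,1.3,1.4,1.5): 
    X=jig(j,strapP(a,[[98,0,10]])); print(a,(proj(ct,X)[0]-[230,127])*5,(proj(cs,X)[0]-[183,159])*5)
E
```

```text
bolt [ 0.9165832  70.70664651] [-0.6 -1.6  0.4 -0.  -1.   0.5]
strap [1.26302838] [-1.2 -1.3  0.3 -0.6 -4.2 -0.7  0.9 -2.1]
strap [1.26302835] [-1.2 -1.3  0.3 -0.6 -4.2 -0.7  0.9 -2.1]
saddle [[0.55110945 0.07175062 0.055     ]]
pivot [[0.59179691 0.05029063 0.032     ]]
nuttop [[0.68111163 0.00318292 0.09683628]]
tip [[0.53216263 0.08174384 0.15210369]]
1.1 [232.00769377 278.14508948] [221.72007436 172.85620197]
1.2 [224.53733631 292.60567061] [229.8061249  154.06414615]
1.3 [216.72150739 307.90193157] [238.14371955 136.5519951 ]
1.4 [208.65295284 323.85369727] [246.62120876 120.5241217 ]
1.5 [200.42937151 340.26877122] [255.12844177 106.15482561]
```

The first measurement gives strap ≈1.25 rad, bolt ≈0.92 rad, and the jig at (0.551, 0.072) with yaw −0.485. The tool axes already nearly match the jig axes: tool x is jig −x and tool y is jig +y. I'll shut the gripper and go behind the strap, then take one look with the wrist camera.

move_arm([
  [[-38,-28,0],[0,0,1.7],1],
  [[-38,-28,0],[0,0,0],1],
  [[-38,-28,0],[0,0,0],1],
  [[-38,-28,0],[0,0,0],1],
  [[-38,-28,0],[0,0,0],1],
])

```text
time_s: 0.82
position: [0.3685, 0.3255, 0.2313]
orientation: [0.24, 0.971, 0.0, 0.0]
wrist_force: [0.6, -0.3, 0.2]
grip_width: 0.005
```

move_arm([
  [[-38,-28,0],[0,0,0],1],
  [[-38,-28,0],[0,0,0],1],
  [[-38,-28,0],[0,0,0],1],
  [[-38,-28,0],[0,0,0],1],
  [[-30,-26,0],[0,0,0],1],
])

```text
time_s: 1.45
position: [0.4652, 0.1183, 0.2313]
orientation: [0.241, 0.971, 0.0, 0.0]
wrist_force: [0.5, -0.5, -0.0]
grip_width: 0.002
```

```bash
cat >> h.py <<'E'
J=np.array([0.551109,0.071751,-0.485354])
def tcp(s=None):
    s=s or read_state()
    return Ro.from_euler('z',-J[2]).apply(s["position"]-[J[0],J[1],0])*1000
def st():
    s=read_state(); R=Ro.from_quat(s["orientation"]).as_matrix(); Rj=Ro.from_euler('z',-J[2]).as_matrix()
    print("t",round(s["time_s"],2),"jigTCP",tcp(s).round(1),"F",(Rj@s["wrist_force"]).round(1),"grip",round(s["grip_width"],2)); print((Rj@R).round(3).tolist())
def wristproj(s,c,P): # jig mm -> px
    R=Ro.from_quat(s["orientation"]).as_matrix(); X=jig(J,P)
    Xt=(X-s["position"])@R; T=c["T_tool_cam"]; Xc=(Xt-T[:3,3])@T[:3,:3]
    return np.c_[c["fx"]*Xc[:,0]/Xc[:,2]+c["cx"],c["fy"]*Xc[:,1]/Xc[:,2]+c["cy"]]
def wshot(name,pts,crop=None):
    s=read_state(); c=imaging.get_calibration("wrist"); im=imaging.capture("wrist")[:,:,::-1]
    im=cv2.resize(im,None,fx=1.5,fy=1.5,interpolation=cv2.INTER_CUBIC)
    for k,P in pts.items():
        for u,v in wristproj(s,c,P): cv2.circle(im,(int(u*1.5),int(v*1.5)),3,(0,0,255),1)
    cv2.imwrite(f"pics/{name}.png",im)
E
python3 - <<'E'
from h import *
st()
wshot("w1",dict(s=strapP(1.25,[[98,20,15],[98,-20,15],[68,20,30],[68,-20,30]]),b=[[85,180,12],[85,-180,12],[-85,-180,12],[-85,180,12]],n=np.vstack([boltP(.92,121),boltP(.92,71),[[46,0,32]]]),tube=[[0,175,80],[0,-175,80]]))
E
```

```text
t 1.45 jigTCP [-97.7   1.1 231.3] F [ 0.7 -0.2 -0. ] grip 0.0
[[-1.0, 0.001, 0.0], [0.001, 1.0, 0.0], [-0.0, 0.0, -1.0]]
```

View pics/w1.png

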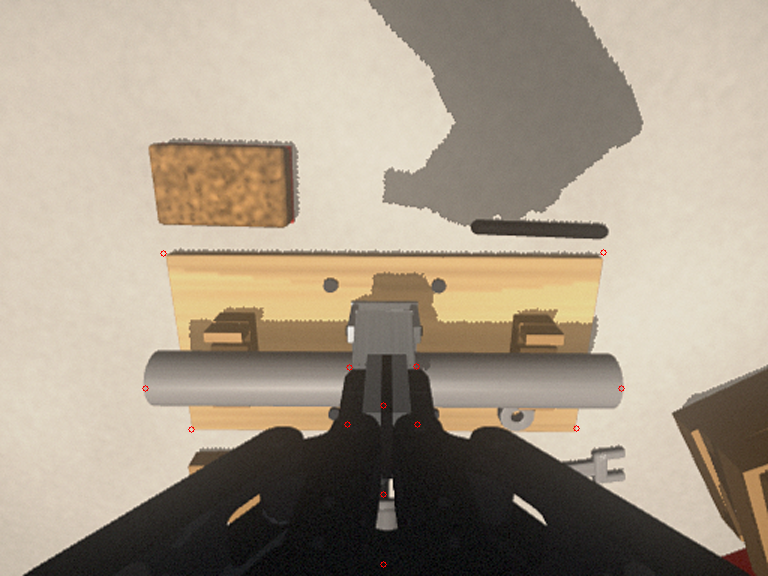

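The wrist view shows the strap centred at column 384 and its crown edge at (348–417,367), both as predicted. The board is also within 2–3 mm of prediction. I'll go down behind the ear and start pushing.

move_arm([
  [[-9,-1,45],[0,0,0],1],
  [[-9,0,44],[0,0,0],1],
  [[-20,0,0],[0,0,0],1],
  [[-20,0,-1],[0,0,0],1],
  [[-10,0,-1],[0,0,0],1],
])

```text
time_s: 2.12
position: [0.5275, 0.0869, 0.1465]
orientation: [0.241, 0.971, 0.001, 0.002]
wrist_force: [0.4, -0.0, -0.2]
grip_width: 0.004
```

move_arm([
  [[-9,0,2],[0,0,0],1],
  [[-8,0,3],[0,0,0],1],
  [[-8,0,4],[0,0,0],1],
  [[-8,0,5],[0,0,0],1],
  [[-7,0,6],[0,0,0],1],
])

```text
time_s: 2.75
position: [0.5602, 0.0684, 0.1239]
orientation: [0.24, 0.971, -0.0, 0.0]
wrist_force: [0.1, 0.7, 2.1]
grip_width: -0.001
```

```bash
python3 -c "
from h import *
st()"
```

```text
t 2.75 jigTCP [  9.6   1.3 123.9] F [-0.2  0.7  2.1] grip -0.0
[[-1.0, 0.0, 0.0], [0.0, 1.0, -0.0], [-0.0, -0.0, -1.0]]
```

move_arm([
  [[-8,-1,6],[0,0,0],1],
  [[-10,0,8],[0,0,0],1],
  [[-9,0,5],[0,0,0],1],
  [[-5,0,3],[0,0,0],1],
  [[0,0,1],[0,0,0],1],
])

```text
time_s: 3.38
position: [0.588, 0.0524, 0.1011]
orientation: [0.241, 0.971, -0.0, 0.0]
wrist_force: [1.0, 0.2, 0.6]
grip_width: 0.003
```

```bash
python3 -c "
from h import *
st()
wshot('w2',dict(s=strapP(.38,[[98,20,15],[98,-20,15]])))"
```

```text
t 3.38 jigTCP [4.170e+01 1.000e-01 1.011e+02] F [0.8 0.7 0.6] grip 0.0
[[-1.0, 0.001, 0.0], [0.001, 1.0, -0.0], [-0.0, -0.0, -1.0]]
```

View pics/w2.png

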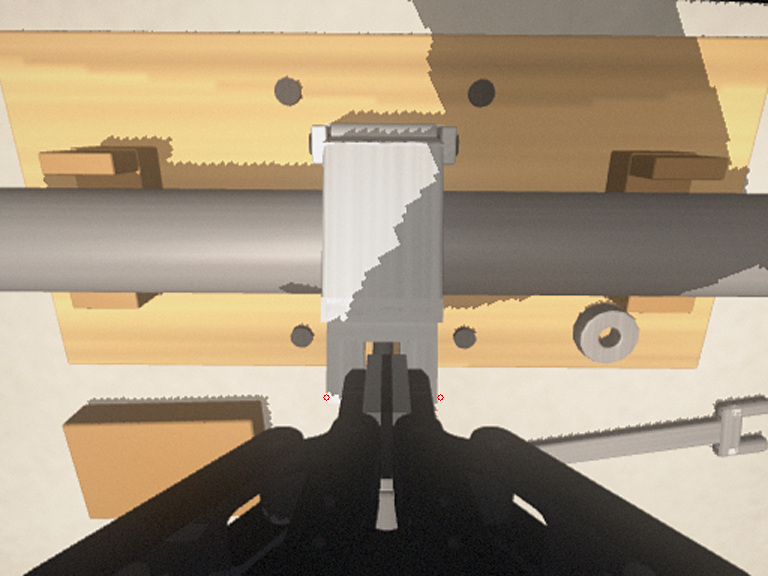

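The wrist view shows the strap over the tube, its ear under the fingertips and the slot centred at column 382. I'll go down to just above the highest possible contact and estimate the tube height from the silhouette.

```bash
python3 - <<'E'
from h import *
s=read_state(); c=imaging.get_calibration("wrist")
th=np.linspace(0,2*np.pi,721)
for dz in (0,3,6,9):
    p=wristproj(s,c,np.c_[21*np.cos(th),0*th+65,55+dz+21*np.sin(th)])*1.5
    print(dz,p.mean(0).round(),p[:,1].min().round(1),p[:,1].max().round(1))
im=cv2.imread('pics/w2.png'); col=im[150:320,200].mean(1).round().astype(int); d=np.abs(np.diff(col)); print([(150+i,d[i]) for i in np.argsort(-d)[:8]])
E
```

```text
0 [539. 234.] 182.7 283.8
3 [542. 235.] 183.5 286.1
6 [544. 237.] 184.4 288.5
9 [547. 238.] 185.2 291.0
[(np.int64(292), np.int64(35)), (np.int64(164), np.int64(30)), (np.int64(165), np.int64(24)), (np.int64(291), np.int64(22)), (np.int64(188), np.int64(21)), (np.int64(163), np.int64(20)), (np.int64(290), np.int64(14)), (np.int64(293), np.int64(13))]
```

move_arm([
  [[0,0,1],[0,0,0],1],
  [[0,0,1],[0,0,0],1],
  [[0,0,1],[0,0,0],1],
  [[0,0,0],[0,0,0],1],
])

```text
time_s: 3.92
position: [0.5875, 0.0529, 0.0983]
orientation: [0.24, 0.971, 0.0, 0.0]
wrist_force: [0.5, 0.5, 0.4]
grip_width: -0.002
```

move_arm([
  [[0,0,1],[0,0,0],1],
  [[0,0,1],[0,0,0],1],
])

```text
time_s: 4.18
position: [0.5876, 0.0528, 0.0963]
orientation: [0.24, 0.971, 0.0, 0.0]
wrist_force: [-0.1, -0.2, 0.9]
grip_width: -0.002
```

```bash
python3 -c "
from h import *
st()"
```

```text
t 4.17 jigTCP [41.1  0.3 96.3] F [-0.  -0.2  0.9] grip -0.0
[[-1.0, 0.0, 0.0], [0.0, 1.0, 0.0], [-0.0, 0.0, -1.0]]
```

move_arm([
  [[0,0,1],[0,0,0],1],
  [[0,0,1],[0,0,0],1],
])

```text
time_s: 4.42
position: [0.5875, 0.0528, 0.0942]
orientation: [0.24, 0.971, -0.0, -0.0]
wrist_force: [0.6, -0.5, 0.9]
grip_width: -0.001
```

move_arm([
  [[0,0,1],[0,0,0],1],
  [[0,0,0.8],[0,0,0],1],
])

```text
time_s: 4.68
position: [0.5875, 0.0528, 0.0924]
orientation: [0.24, 0.971, -0.0, -0.0]
wrist_force: [0.9, -0.5, 0.9]
grip_width: -0.001
```

move_arm([
  [[0,0,0.8],[0,0,0],1],
  [[0,0,0.7],[0,0,0],1],
])

```text
time_s: 4.92
position: [0.5875, 0.0528, 0.0909]
orientation: [0.24, 0.971, -0.0, -0.0]
wrist_force: [-0.6, -0.2, 1.1]
grip_width: 0.004
```

move_arm([
  [[0,0,0.8],[0,0,0],1],
  [[0,0,0.7],[0,0,0],1],
])

```text
time_s: 5.18
position: [0.5875, 0.0528, 0.0894]
orientation: [0.24, 0.971, -0.0, -0.0]
wrist_force: [0.3, -0.5, 0.6]
grip_width: -0.003
```

move_arm([
  [[0,0,0.8],[0,0,0],1],
  [[0,0,0.7],[0,0,0],1],
])

```text
time_s: 5.42
position: [0.5877, 0.0528, 0.0881]
orientation: [0.24, 0.971, 0.0, 0.0]
wrist_force: [0.1, -1.1, 2.7]
grip_width: 0.002
```

move_arm([
  [[0,0,0.4],[0,0,0],1],
  [[0,0,0],[0,0,0],1],
])

```text
time_s: 5.68
position: [0.5878, 0.0528, 0.0879]
orientation: [0.24, 0.971, 0.0, 0.0]
wrist_force: [-0.0, -0.7, 3.6]
grip_width: 0.0
```

move_arm([
  [[0,0,0.5],[0,0,0],1],
  [[0,0,0],[0,0,0],1],
])

```text
time_s: 5.92
position: [0.5879, 0.0527, 0.0875]
orientation: [0.24, 0.971, 0.0, 0.0]
wrist_force: [0.4, -0.6, 5.8]
grip_width: -0.003
```

The tube is met and the force builds steadily. One more small step, then I'll back off upwards and move out over the nut.

move_arm([
  [[0,0,0.4],[0,0,0],1],
  [[0,0,0],[0,0,0],1],
])

```text
time_s: 6.18
position: [0.588, 0.0527, 0.0872]
orientation: [0.24, 0.971, 0.0, 0.001]
wrist_force: [0.9, -0.6, 5.7]
grip_width: 0.001
```

move_arm([
  [[0,0,-45],[0,0,0],1],
  [[0,0,-40],[0,0,0],1],
  [[-48,0,0],[0,0,0],1],
  [[-48,0,0],[0,0,0],1],
  [[-48,0,0],[0,0,0],1],
])

```text
time_s: 6.8
position: [0.7155, -0.0148, 0.1711]
orientation: [0.24, 0.971, 0.0, -0.001]
wrist_force: [0.3, 0.8, -0.4]
grip_width: -0.004
```

```bash
python3 -c "
from h import *
st()
wshot('w3',dict(s=strapP(.18,[[98,20,15],[98,-20,15],[68,20,30],[68,-20,30]]),n=np.vstack([boltP(.92,121),boltP(.92,121,0,-14),boltP(.92,71),boltP(.92,71,0,-17)])))"
```

```text
t 6.8 jigTCP [185.8   0.2 171.1] F [-0.1  0.8 -0.4] grip -0.0
[[-1.0, -0.0, -0.001], [-0.0, 1.0, -0.0], [0.001, -0.0, -1.0]]
```

View pics/w3.png

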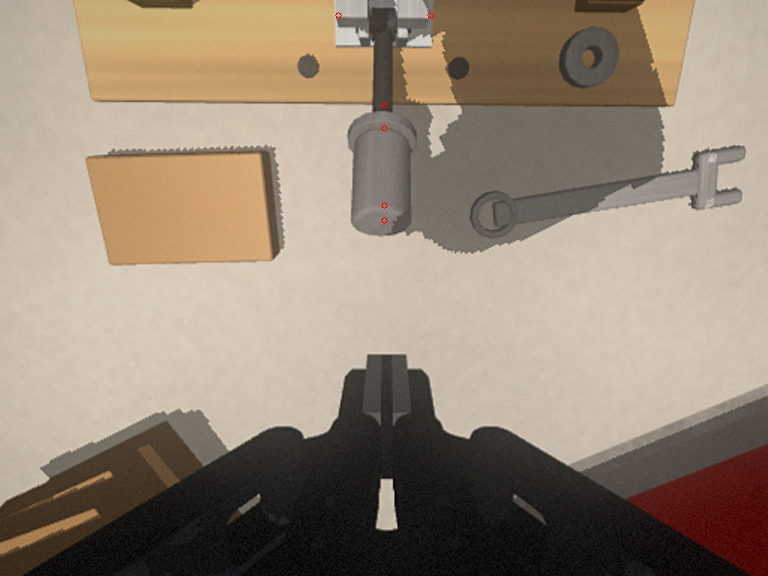

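The wrist view shows the nut at (382,175) as predicted and a free lane behind it. I'll go down behind the nut and swing the bolt up.

move_arm([
  [[0,0,46],[0,0,0],1],
  [[0,0,44],[0,0,0],1],
  [[10,0,0],[0,0,0],1],
  [[12,0,0],[0,0,0],1],
  [[8,0,0],[0,0,0],1],
])

```text
time_s: 7.48
position: [0.6909, -0.0008, 0.0854]
orientation: [0.24, 0.971, -0.0, 0.004]
wrist_force: [4.5, -4.4, 2.8]
grip_width: 0.003
```

move_arm([
  [[10,0,-2],[0,0,0],1],
  [[10,0,-3],[0,0,0],1],
  [[10,0,-6],[0,0,0],1],
  [[10,0,-6],[0,0,0],1],
  [[10,0,-7],[0,0,0],1],
])

```text
time_s: 8.1
position: [0.6487, 0.0218, 0.11]
orientation: [0.241, 0.971, -0.0, 0.006]
wrist_force: [15.5, -8.7, 3.0]
grip_width: 0.0
```

```bash
python3 -c "
from h import *
st()"
```

```text
t 8.1 jigTCP [109.7   1.4 110. ] F [17.8 -0.4  3. ] grip 0.0
[[-1.0, 0.001, 0.012], [0.001, 1.0, 0.002], [-0.012, 0.002, -1.0]]
```

move_arm([
  [[0,0,0],[0,0,0],1],
])

```text
time_s: 8.22
position: [0.6487, 0.022, 0.1106]
orientation: [0.24, 0.971, -0.0, 0.006]
wrist_force: [8.4, -5.4, 5.7]
grip_width: 0.002
```

```bash
python3 - <<'E'
from h import *
st()
o=[]
for n in("top","scene"):
    c=imaging.get_calibration(n);im=imaging.capture(n)[:,:,::-1]
    u,v=proj(c,jig(J,[60,0,90]))[0].astype(int)
    x0,y0=u-40,v-50; print(n,x0,y0)
    o.append(cv2.resize(im[y0:y0+100,x0:x0+80],None,fx=5,fy=5,interpolation=cv2.INTER_CUBIC))
cv2.imwrite("pics/c2.png",np.hstack(o))
E
```

```text
t 8.22 jigTCP [109.6   1.5 110.6] F [10.  -0.9  5.7] grip 0.0
[[-1.0, 0.0, 0.012], [0.0, 1.0, 0.003], [-0.012, 0.003, -1.0]]
top 245 116
scene 177 180
```

View pics/c2.png

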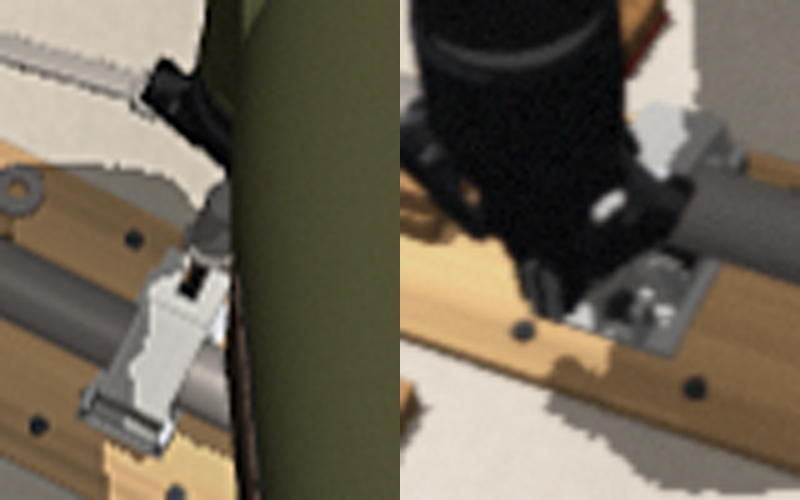

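```bash
python3 - <<'E'
from h import *
c=imaging.get_calibration("top")
for b in(.2,.3,.4,.5):
  for d in (60,71):
    print(b,d,((proj(c,jig(J,np.vstack([boltP(b,d+50),boltP(b,d+50,0,-14),boltP(b,d+6,0,-14),boltP(b,d,0,-17)])))-[245,116])*5).round().tolist())
print(((proj(c,jig(J,strapP(.18,[[98,20,15],[98,-20,15],[76,0,15],[68,20,30]])))-[245,116])*5).round().tolist())
E
```

```text
0.2 60 [[214.0, 221.0], [203.0, 242.0], [191.0, 273.0], [187.0, 281.0]]
0.2 71 [[217.0, 213.0], [206.0, 234.0], [194.0, 265.0], [190.0, 274.0]]
0.3 60 [[222.0, 205.0], [212.0, 225.0], [196.0, 262.0], [192.0, 271.0]]
0.3 71 [[226.0, 195.0], [216.0, 215.0], [200.0, 253.0], [196.0, 262.0]]
0.4 60 [[230.0, 190.0], [220.0, 208.0], [201.0, 252.0], [197.0, 262.0]]
0.4 71 [[235.0, 179.0], [225.0, 197.0], [206.0, 241.0], [201.0, 251.0]]
0.5 60 [[237.0, 176.0], [228.0, 193.0], [206.0, 242.0], [201.0, 252.0]]
0.5 71 [[243.0, 163.0], [234.0, 180.0], [212.0, 230.0], [207.0, 240.0]]
[[166.0, 245.0], [230.0, 276.0], [180.0, 296.0], [141.0, 292.0]]
```

move_arm([
  [[0,0,-4],[0,0,0],1],
  [[0,0,-4],[0,0,0],1],
])

```text
time_s: 8.57
position: [0.6464, 0.0227, 0.1161]
orientation: [0.24, 0.971, 0.0, 0.003]
wrist_force: [4.1, -2.1, -3.4]
grip_width: 0.0
```

```bash
python3 -c "
from h import *
st()
wshot('w4',dict(n=np.vstack([boltP(.3,121),boltP(.3,121,14),boltP(.3,121,-14),boltP(.3,71,17),boltP(.3,71,-17)]),s=strapP(.18,[[98,20,15],[98,-20,15]])))"
```

```text
t 8.57 jigTCP [107.2   1.1 116.1] F [ 4.6  0.1 -3.4] grip 0.0
[[-1.0, 0.0, 0.006], [0.0, 1.0, 0.002], [-0.006, 0.002, -1.0]]
```

View pics/w4.png

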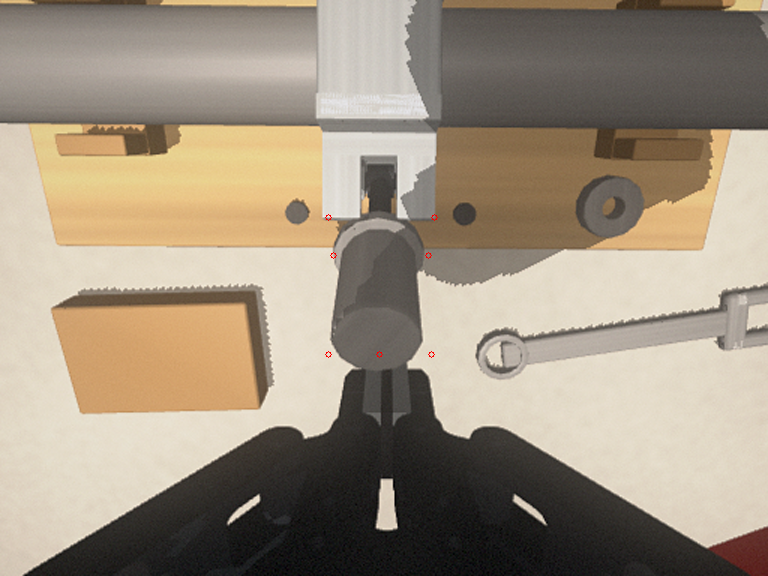

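The wrist view shows the cap top at (378,337), 90 px wide, and the flange at about (380,238), 93 px wide. That is smaller than predicted, so the nut seems to have slid down. I'll fit it.

```bash
cat >> h.py <<'E'
def nutfit(tc,tw,fc,fw):
    s=read_state(); c=imaging.get_calibration("wrist")
    def f(p):
        b,d=p; q=wristproj(s,c,np.vstack([boltP(b,d+50,14),boltP(b,d+50,-14),boltP(b,d+6,17),boltP(b,d+6,-17)]))*1.5
        return [q[:2,1].mean()-tc,abs(q[0,0]-q[1,0])-tw,q[2:,1].mean()-fc,abs(q[2,0]-q[3,0])-fw]
    r=least_squares(f,[.3,65]); print(r.x,np.round(r.fun,1)); return r.x
E
python3 - <<'E'
from h import *
nutfit(337,89,242,92)
E
```

```text
[ 0.37782452 53.62388327] [-4.3  0.4  7.3 -3.9]
```

The fit gives b≈0.37 with the nut slid down to about 55 mm, so the flange is at the ear tip. I'll stop pushing, take the cap in the jaws along the bolt axis, draw the nut back up, and then swing the bolt up while holding it.

move_arm([
  [[-15,0,-25],[0,0,0],1],
  [[0,0,-45],[0,0,0],1],
  [[0,0,0],[0,10.3,0],0],
  [[0,0,0],[0,10.3,0],-1],
  [[0,0,0],[0,0,0],-1],
])

```text
time_s: 9.25
position: [0.6574, 0.0151, 0.1767]
orientation: [0.238, 0.954, 0.042, -0.179]
wrist_force: [0.1, -0.4, -1.4]
grip_width: 0.637
```

```bash
cat >> h.py <<'E'
def totool(P): # jig target TCP mm -> shift in tool axes mm
    s=read_state(); R=Ro.from_quat(s["orientation"]).as_matrix()
    d=jig(J,P)[0]-s["position"]; return (R.T@d*1000).round(1)
E
python3 -c "
from h import *
st()
print(totool(boltP(.36,161)),totool(boltP(.36,77)))
wshot('w5',dict(n=np.vstack([boltP(.36,106),boltP(.36,106,14),boltP(.36,106,-14),boltP(.36,62,17),boltP(.36,62,-17)]),s=strapP(.18,[[98,20,15],[98,-20,15],[68,20,30],[68,-20,30]])))"
```

```text
t 9.25 jigTCP [120.5  -0.5 176.7] F [ 0.3 -0.3 -1.4] grip 0.64
[[-0.932, 0.002, -0.362], [0.003, 1.0, -0.004], [0.362, -0.005, -0.932]]
[18.7  0.5  0.8] [17.9  0.8 84.8]
```

View pics/w5.png

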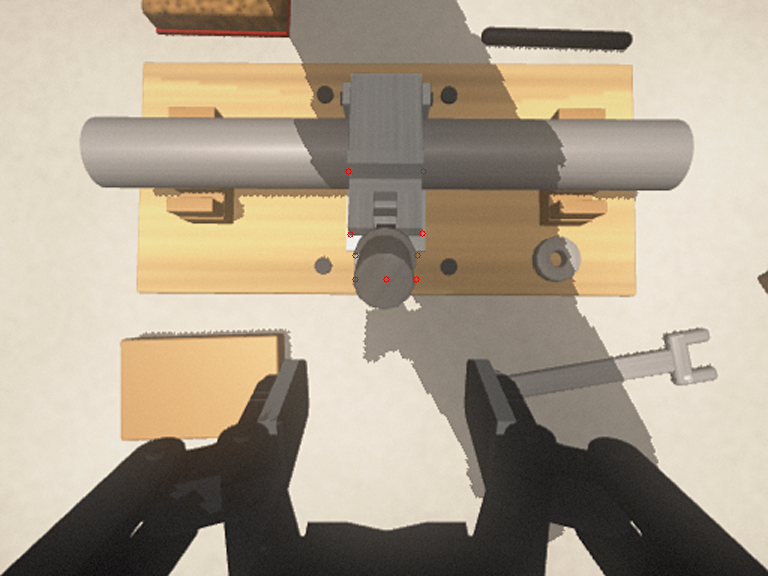

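The wrist view matches the model: cap top at (384,279), b≈0.36, nut at ≈56 mm. I'll go down over the cap and grip it.

move_arm([
  [[9,0.5,0],[0,0,0],-1],
  [[9,0.3,0],[0,0,0],-1],
  [[0,0,45],[0,0,0],-1],
  [[0,0,43],[0,0,0],-1],
  [[0,0,0],[0,0,0],1],
])

```text
time_s: 9.93
position: [0.6118, 0.0401, 0.1085]
orientation: [0.236, 0.955, 0.043, -0.175]
wrist_force: [0.5, -0.9, 1.5]
grip_width: 0.82
```

move_arm([
  [[0,0,0],[0,0,0],1],
  [[0,0,0],[0,0,0],1],
  [[0,0,0],[0,0,0],1],
  [[0,0,0],[0,0,0],1],
])

```text
time_s: 10.42
position: [0.6166, 0.0363, 0.11]
orientation: [0.237, 0.955, 0.041, -0.172]
wrist_force: [-2.7, -7.5, 6.7]
grip_width: 0.309
```

```bash
python3 -c "
from h import *
st()"
```

```text
t 10.43 jigTCP [ 74.5  -0.7 110. ] F [ 1.1 -7.8  6.7] grip 0.31
[[-0.938, 0.0, -0.348], [0.001, 1.0, -0.002], [0.348, -0.002, -0.938]]
```

move_arm([
  [[0,0.5,-3],[0,0,0],1],
  [[0,0,-4],[0,0,0],1],
  [[0,0,-4],[0,0,0],1],
  [[0,0,-2],[0,0,0],1],
  [[0,0,0],[0,0,0],1],
])

```text
time_s: 11.05
position: [0.6193, 0.0352, 0.1196]
orientation: [0.237, 0.955, 0.041, -0.174]
wrist_force: [-2.8, -5.4, -4.8]
grip_width: 0.305
```

```bash
python3 -c "
from h import *
st()
wshot('w6',{})"
```

```text
t 11.05 jigTCP [ 77.4  -0.5 119.6] F [ 0.1 -6.1 -4.8] grip 0.3
[[-0.936, 0.0, -0.352], [0.002, 1.0, -0.004], [0.352, -0.004, -0.936]]
```

View pics/w6.png

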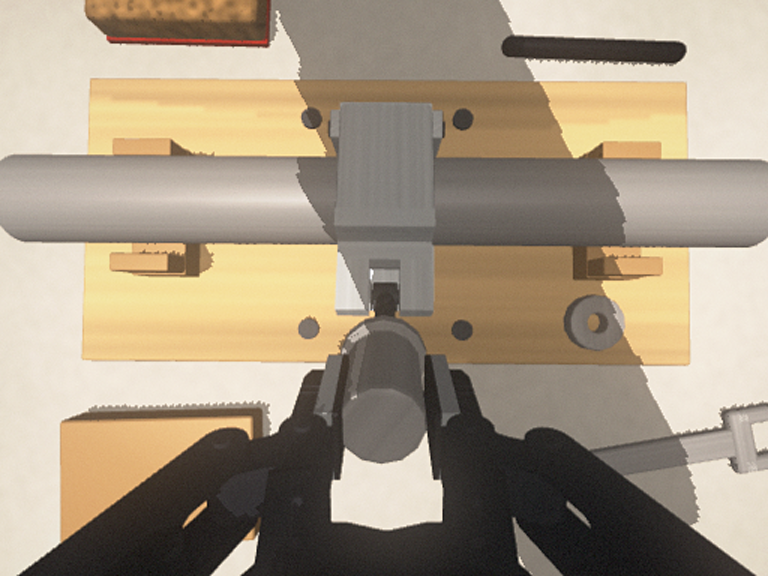

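The cap is held with its top at (384,425), about 84 px wide, and the flange is now clear of the ear. I'll check its position.

```bash
python3 - <<'E'
from h import *
s=read_state(); c=imaging.get_calibration("wrist")
for b in(.32,.36,.4):
  for d in(56,63,69):
    q=wristproj(s,c,np.vstack([boltP(b,d+50,14),boltP(b,d+50,-14),boltP(b,d+6,17),boltP(b,d+6,-17)]))*1.5
    print(b,d,"top row",q[0,1].round(),"w",(q[0,0]-q[1,0]).round(),"fl row",q[2,1].round(),"w",(q[2,0]-q[3,0]).round())
E
```

```text
0.32 56 top row 390.0 w 86.0 fl row 337.0 w 81.0
0.32 63 top row 401.0 w 90.0 fl row 344.0 w 84.0
0.32 69 top row 412.0 w 94.0 fl row 350.0 w 87.0
0.36 56 top row 402.0 w 85.0 fl row 342.0 w 81.0
0.36 63 top row 414.0 w 89.0 fl row 350.0 w 84.0
0.36 69 top row 426.0 w 93.0 fl row 357.0 w 87.0
0.4 56 top row 412.0 w 85.0 fl row 348.0 w 81.0
0.4 63 top row 426.0 w 88.0 fl row 356.0 w 84.0
0.4 69 top row 439.0 w 92.0 fl row 364.0 w 86.0
```

move_arm([
  [[0,0,-2],[0,0,0],1],
  [[0,0,-2],[0,0,0],1],
  [[0,0,0],[0,0,0],1],
])

```text
time_s: 11.48
position: [0.6197, 0.0349, 0.1218]
orientation: [0.237, 0.955, 0.041, -0.175]
wrist_force: [-4.4, -4.1, -11.8]
grip_width: 0.308
```

```bash
python3 -c "
from h import *
st()"
```

```text
t 11.47 jigTCP [ 77.9  -0.6 121.8] F [ -2.   -5.7 -11.8] grip 0.31
[[-0.935, 0.0, -0.354], [0.002, 1.0, -0.004], [0.354, -0.005, -0.935]]
```

The pull met resistance at 12 N, so the nut is probably back at its top stop. Now I'll swing the bolt up with the nut held.

move_arm([
  [[6.6,0,1.7],[0,-4,0],1],
  [[6.6,0,0.2],[0,-4,0],1],
  [[6.6,0,0.2],[0,-4,0],1],
])

```text
time_s: 11.85
position: [0.6025, 0.0439, 0.126]
orientation: [0.24, 0.968, 0.016, -0.073]
wrist_force: [-2.2, -3.9, -14.2]
grip_width: 0.307
```

```bash
python3 -c "
from h import *
st()"
```

```text
t 11.85 jigTCP [ 58.4  -0.6 126. ] F [ -0.1  -4.5 -14.2] grip 0.31
[[-0.989, 0.001, -0.149], [0.002, 1.0, -0.004], [0.149, -0.004, -0.989]]
```

move_arm([
  [[6.3,0,1],[0,-4,0],1],
  [[6.3,0,0.8],[0,-4,0],1],
  [[0,0,0],[0,0,0],1],
])

```text
time_s: 12.22
position: [0.5903, 0.0506, 0.1264]
orientation: [0.24, 0.971, -0.001, -0.006]
wrist_force: [-2.1, -5.7, -11.4]
grip_width: 0.307
```

```bash
python3 -c "
from h import *
st()"
```

```text
t 12.22 jigTCP [ 44.5  -0.5 126.4] F [  0.8  -6.  -11.4] grip 0.31
[[-1.0, -0.0, -0.011], [0.0, 1.0, -0.004], [0.011, -0.004, -1.0]]
```

move_arm([
  [[0,0,1.2],[0,0,0],1],
  [[0,0,0],[0,0,0],-1],
  [[0,0,0],[0,0,0],-1],
  [[0,0,0],[0,0,0],-1],
  [[0,0,0],[0,0,0],-1],
])

```text
time_s: 12.85
position: [0.5929, 0.0519, 0.126]
orientation: [0.24, 0.971, 0.002, -0.005]
wrist_force: [-0.1, 0.9, -0.6]
grip_width: 0.998
```

move_arm([
  [[0,0,-15],[0,0,0],-1],
  [[0,0,-30],[0,0,0],-1],
  [[0,0,-30],[0,0,0],-1],
  [[0,0,0],[0,0,0],-1],
])

```text
time_s: 13.35
position: [0.5952, 0.0516, 0.2046]
orientation: [0.24, 0.971, 0.002, -0.002]
wrist_force: [-0.2, -0.7, -0.7]
grip_width: 1.001
```

```bash
python3 -c "
from h import *
st()
wshot('w7',dict(n=np.vstack([boltP(0,120),boltP(0,120,14),boltP(0,120,-14),boltP(0,76,17),boltP(0,76,-17)]),s=strapP(.18,[[98,20,15],[98,-20,15],[68,20,30],[68,-20,30]])))"
```

```text
t 13.35 jigTCP [ 48.4   2.7 204.6] F [ 0.1 -0.7 -0.7] grip 1.0
[[-1.0, 0.0, -0.005], [0.0, 1.0, 0.003], [0.005, 0.003, -1.0]]
```

View pics/w7.png

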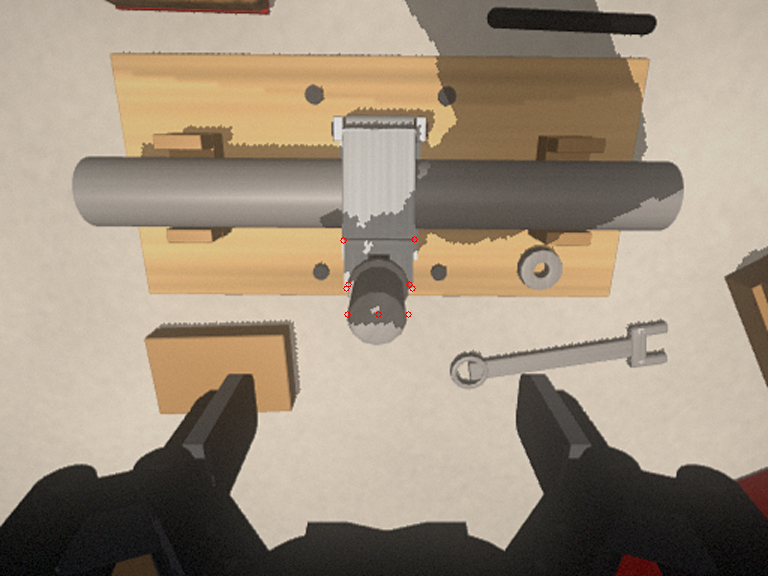

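The wrist view shows the nut top at (376,315) against (378,314) predicted for b=0 and d=70, so the bolt is upright in the slot. Next I'll shut the fingers, centre over the cap and go down close to it.

move_arm([
  [[2.4,-3.2,0],[0,0,0],1],
  [[0,0,5],[0,0,0],1],
  [[0,0,10],[0,0,0],1],
  [[0,0,10],[0,0,0],1],
  [[0,0,10],[0,0,0],1],
])

```text
time_s: 14.02
position: [0.5888, 0.0498, 0.1645]
orientation: [0.24, 0.971, 0.001, -0.006]
wrist_force: [0.3, 0.1, 0.0]
grip_width: 0.001
```

move_arm([
  [[0,0,4],[0,0,0],1],
  [[0,0,0],[0,0,0],1],
  [[0,0,0],[0,0,0],1],
])

```text
time_s: 14.4
position: [0.5894, 0.0499, 0.1621]
orientation: [0.24, 0.971, 0.001, -0.005]
wrist_force: [-0.9, 0.9, 0.2]
grip_width: 0.004
```

```bash
python3 -c "
from h import *
st()"
```

```text
t 14.4 jigTCP [ 44.1  -1.5 162.1] F [-1.2  0.4  0.2] grip 0.0
[[-1.0, 0.0, -0.01], [0.0, 1.0, 0.0], [0.01, 0.0, -1.0]]
```

move_arm([
  [[-1.5,0.8,4],[0,0,0],1],
  [[0,0,4],[0,0,0],1],
  [[0,0,2],[0,0,0],1],
  [[0,0,1.5],[0,0,0],1],
])

```text
time_s: 14.9
position: [0.5912, 0.0499, 0.1509]
orientation: [0.24, 0.971, 0.001, -0.004]
wrist_force: [-1.2, -0.2, 5.4]
grip_width: -0.0
```

move_arm([
  [[0,0,1.5],[0,0,0],1],
  [[0,0,1.5],[0,0,0],1],
])

```text
time_s: 15.15
position: [0.5912, 0.0499, 0.148]
orientation: [0.24, 0.971, 0.001, -0.004]
wrist_force: [-0.7, -1.1, 5.9]
grip_width: -0.0
```

move_arm([
  [[0,0,1.5],[0,0,0],1],
  [[0,0,1.5],[0,0,0],1],
  [[0,0,1],[0,0,0],1],
])

```text
time_s: 15.52
position: [0.5913, 0.0499, 0.1442]
orientation: [0.24, 0.971, 0.002, -0.004]
wrist_force: [-0.4, 0.2, 6.7]
grip_width: -0.001
```

move_arm([
  [[0,0,1],[0,0,0],1],
  [[0,0,1],[0,0,0],1],
])

```text
time_s: 15.78
position: [0.5913, 0.05, 0.1423]
orientation: [0.24, 0.971, 0.002, -0.004]
wrist_force: [-0.9, 0.1, 6.2]
grip_width: -0.003
```

move_arm([
  [[0,0,1],[0,0,0],1],
  [[0,0,0.8],[0,0,0],1],
])

```text
time_s: 16.02
position: [0.5913, 0.0499, 0.1404]
orientation: [0.24, 0.971, 0.001, -0.004]
wrist_force: [0.1, -0.0, 7.7]
grip_width: -0.001
```

move_arm([
  [[0,0,0.7],[0,0,0],1],
  [[0,0,0.5],[0,0,0],1],
])

```text
time_s: 16.27
position: [0.5917, 0.0498, 0.1397]
orientation: [0.24, 0.971, 0.001, -0.004]
wrist_force: [-0.8, -1.0, 9.7]
grip_width: 0.006
```

move_arm([
  [[0,0,0.6],[0,0,0],1],
  [[0,0,0],[0,0,0],1],
])

```text
time_s: 16.52
position: [0.5919, 0.0498, 0.1394]
orientation: [0.24, 0.971, 0.001, -0.003]
wrist_force: [-0.4, -0.5, 9.8]
grip_width: -0.002
```

move_arm([
  [[0,0,0.8],[0,0,0],1],
  [[0,0,0],[0,0,0],1],
])

```text
time_s: 16.77
position: [0.5921, 0.0497, 0.1389]
orientation: [0.24, 0.971, 0.001, -0.003]
wrist_force: [-0.7, -1.8, 11.7]
grip_width: 0.001
```

move_arm([
  [[0,0,0.9],[0,0,0],1],
  [[0,0,0],[0,0,0],1],
])

```text
time_s: 17.02
position: [0.5923, 0.0496, 0.1384]
orientation: [0.24, 0.971, 0.001, -0.003]
wrist_force: [-1.0, -1.4, 13.8]
grip_width: -0.002
```

move_arm([
  [[0,0,0.9],[0,0,0],1],
  [[0,0,0],[0,0,0],1],
])

```text
time_s: 17.27
position: [0.5926, 0.0495, 0.138]
orientation: [0.241, 0.971, 0.001, -0.002]
wrist_force: [-1.5, -1.5, 15.8]
grip_width: -0.001
```

move_arm([
  [[0,0,0.7],[0,0,0],1],
  [[0,0,0],[0,0,0],1],
])

```text
time_s: 17.52
position: [0.5928, 0.0494, 0.1376]
orientation: [0.241, 0.971, 0.001, -0.002]
wrist_force: [-1.7, -2.2, 18.0]
grip_width: -0.0
```

The push reads 18 N, inside the 15–20 N window. I'll lift straight off and look.

move_arm([
  [[0,0,-3],[0,0,0],1],
  [[0,0,-20],[0,0,0],1],
  [[0,0,-45],[0,0,0],1],
  [[0,0,-5],[0,0,0],-1],
  [[0,0,0],[0,0,0],-1],
])

```text
time_s: 18.15
position: [0.5913, 0.0497, 0.2072]
orientation: [0.24, 0.971, 0.001, -0.005]
wrist_force: [0.7, -0.2, 0.2]
grip_width: 0.424
```

move_arm([
  [[0,0,0],[0,0,0],-1],
  [[0,0,0],[0,0,0],-1],
  [[0,0,0],[0,0,0],-1],
])

```text
time_s: 18.52
position: [0.5908, 0.0496, 0.2066]
orientation: [0.24, 0.971, 0.001, -0.006]
wrist_force: [0.6, 0.8, -0.3]
grip_width: 0.998
```

```bash
python3 -c "
from h import *
st()
wshot('w8',dict(n=np.vstack([boltP(0,105),boltP(0,105,14),boltP(0,105,-14)]),s=strapP(.17,[[98,20,15],[98,-20,15],[68,20,30],[68,-20,30]])))"
```

```text
t 18.52 jigTCP [ 45.5  -1.1 206.6] F [ 0.2  1.  -0.3] grip 1.0
[[-1.0, 0.0, -0.012], [0.0, 1.0, -0.001], [0.012, -0.001, -1.0]]
```

View pics/w8.png

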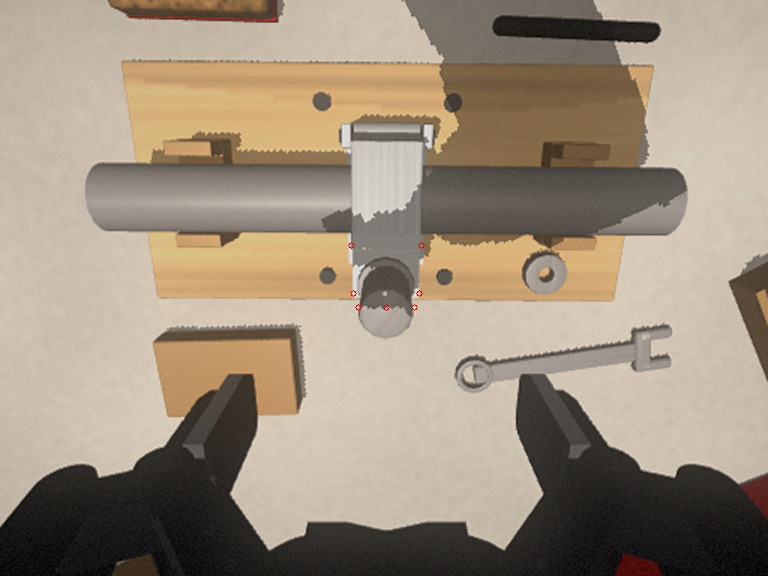

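The nut top is at (385,309) against (386,307) predicted for an upright bolt with the nut bearing on the ear. The strap is shut and the gripper is clear.

```bash
python3 -c "
from plant import ticket
print(ticket.hand_in())"
```

```text
the job is handed in; nothing more can be done
None
```

The tube is clamped and the job is handed in at about 18.5 s, with the gripper open and clear.

- **Strap:** I swung the hinged half over the tube and pressed it down. Contact came at about 0.18 rad, and I stopped at about 6 N.
- **Bolt:** My first push with shut fingers went wrong. The side force rose to about 18 N, and the nut slid roughly 14 mm down the leaning bolt, until its flange was at the ear tip. I gripped the cap, drew the nut back up the bolt to about 70 mm from the pin, and swung the bolt upright into the slot while holding it.
- **Nut:** With shut fingertips on the cap, the nut slid at about 6 N and met the ear. I raised the push in small steps to 18.0 N and lifted straight off.

**Last checks:** The final wrist picture shows the bolt upright in the slot and the nut about 2 pixels from where the model puts it, low on the ear. The strap is shut, and the bystanders in view are where they lay. The wrist force read about zero with the gripper clear.

**Not confirmed:** I did not measure the clamp force or strap angle after letting go. I also could not check directly whether the nut's early slide or its contact with the ear tip left a mark. The highest push I read on the ear or nut towards the tube was 18.0 N, below the 22 N dent limit.

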